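Scrape the tester clear and lock its hatch

ROBOT

A 6-joint arm with a two-finger parallel gripper is mounted at the origin on the work surface. World frame = base frame: x ahead of the robot, y to its left, z up, the work surface at z = 0. Lengths are in mm, angles in rad, forces in N, time in s.
With the tool pointing down it reaches from about 275 to 750 mm from the base axis. Payload 10.2 kg.
Tool frame: the origin (TCP) lies at the very end of the fingers, on their centre line; the grasp point (between the pads) lies 19 mm behind it; z points along the fingers, y is the line along which they close (so a half turn about z gives the same grasp; the last joint's range is limited). The gripper opens to 85 mm and grips with 20 to 120 N. Pads are 22 mm wide; open, the fingers measure 114 mm over their backs; the gripper's body (76 mm by 85 mm) begins 54 mm behind the grasp point. The pads swing forward as they close: fully open they stand 13 mm farther back than shut.
Start: joints at [1.002, 0.313, 1.498, -0, 1.331, -0.223], TCP at [177.961, 493.924, 231.294] pointing down, gripper open.
Joint ranges: [-2.94, 2.94], [-0.97, 2.17], [0.19, 2.56], [-1.23, 4.37], [0.02, 3.11], [-2.88, 2.88]. Speed limits (rad/s): [2.39, 2.39, 3.01, 3.14, 3.14, 3.14].

INTERFACE

Orientations are given as a unit quaternion [w, x, y, z].
In Python, from rig import ctrl gives the robot as it stands.
- The arm moves only by the tool step_arm, never from a script. Its argument "increments" is a list of rows, each a list of 3 entries, a list of its own where there are three numbers: the shift along the tool's x, y, z in cm, then the turn, a rotation vector about the tool's x, y, z in degrees, then the opening in per cent of the stroke, from 0 (shut) to 100 (fully open). A call has 1 to 8 rows; each row is the pose to reach, as a shift and turn from the pose commanded when the call began, along the tool's axes at that moment; what a row does not reach only later rows make up. A row lasts 1/8 s, in which the tool goes at most 62.5 mm and 10.7 degrees, less where a joint would pass 70% of its speed; a pose out of reach is approached as far as the arm can. A call with a gripper value outside its range is refused whole. The fingers move at their own pace and stop on an object; "squeeze" is the grip in N (left out, the last holds). Time passes only in rows, so rows that repeat a pose let the fingers close. It gives the time, the measured TCP pose, the force, the opening and the grip force at its end, in the units of the state.
- ctrl.sense(): the state, without advancing time (a new reading comes with each control period).
- ctrl.capture(name): name is "scene" or "top" or "wrist"; returns a dict with "img" (400x640x3 uint8, red, green, blue), "fx", "fy", "cx", "cy" (pixels), "extrinsics" (4x4, takes a point from camera to world coordinates). Camera axes: x right, y down, z forward; pixel columns grow to the right and rows downward; lengths in mm; the calibration is good to about 2 mm. The wrist camera is an equidistant fisheye: a pixel r from the principal point sees the ray r / f radians off the axis. A picture is of the moment at which its call begins. There is no depth.
- ctrl.finish_job(): hands the job in; it is judged then, once.
The state is a dict: "time_s": time; "joints": joint angles; "dq": joint speeds; "tau": joint torques, N m; "eef_pos": TCP position; "ee_rot": TCP orientation; "force": force on the tool from outside, world axes, zero at the start; "wrist_torque": the same for the moment, N m; "grip_width": opening from 0.0 (shut) to 1.0 (fully open); "grip_force": force on a finger pad.
Only numpy, scipy, OpenCV 4.12 (cv2) and the standard library are available. Lean on these libraries where they do the work, as an engineer would, in place of code of your own. Each camera call takes 0.05 s, during which the arm holds its last target. There are 200 camera calls.

TASK

Take the wooden scraper and sweep all four plastic offcuts off the top of the tester into the empty cardboard waste tray standing against its side, never touching them with the gripper itself. Then stand the scraper back on the bench where you found it, and only after that lock the hatch by turning its wing knob clockwise (seen from above) a quarter turn, as far as it will go. Leave everything else where it is.

Things in the scene. Friction and masses are not known exactly. Their poses are not given: they have to be found in the camera images.
- hatch_c (a point): Middle of the tester's top face, 60 mm above the bench; axes: x from its front to its rear, y to its left, z up. The tester is a fixed grey box; its top is flat and flush, 240 mm along x by 280 mm along y. Front and side edges are open with no rim. Its place and yaw (within 0.25 rad) vary. The wing knob stands on the top at x = -55 mm, y = 0.
- rear_stop (a point): Middle of the upper edge of the tester's rear stop strip: 10 mm thick, 12 mm above the top, full width, its front face at x = +110 mm from the middle of the top. Behind it at x = 125 to 175 mm, y within 80 mm, an instrument head rises 130 mm above the bench. Fixed to the tester.
- wing (a joint): Wing knob's angle, rad: 0 to 1.62 (stop), grows clockwise seen from above. At 0 the wing lies along the tester's y axis and the tongue hidden under the hatch is clear of the frame; near 1.57 the wing lies along x and the tongue is under the front frame edge (locked). Starts between 0 and 0.45. Friction about 0.08 N m, no spring: it stays where it is left.
- wing_grip (a point): Point on the wing knob's axis, 26 mm above the tester's top, at grip height. The black wing is a bar 60 mm long, 14 mm thick, from 7 to 38 mm above the top, over a round foot of 34 mm diameter, 7 mm high. The point's axes turn with the wing, which lies along the point's y axis.
- waste: Empty open cardboard waste tray, fixed, origin at the centre of its underside; axes parallel to the tester's. 240 mm (x) by 120 mm (y), 40 mm high, walls and floor 4 mm. It stands 4 mm from the tester's left or right side (at y = +204 or -204 mm from the tester's middle; this varies); its rim is 20 mm lower than the tester's top.
- goodtray: Cardboard tray of three finished white socket inserts, fixed, on the other side of the tester, where the waste tray is not; origin at the centre of its underside; 240 x 120 mm, rim 30 mm, inserts up to 46 mm high (14 mm lower than the tester's top). No offcuts belong here.
- scraper_c (a point): Centre of the scraper block, 30 mm above its underside. It stands on its sole on the bench to the left or right (varies), its length roughly along world x (yaw within 0.4 rad). Black sole 120 mm long (its y axis), 24 mm thick (x axis), 16 mm high; above it a wooden grip 96 mm long, 22 mm thick, up to 61 mm above the underside. About 160 g.
- offcut1_c (a point): Snapped-off white plastic moulding piece, one of four to be cleared; 12 mm thick, 30 g. Plain bar, 68 mm (y) by 24 mm (x). Point near its middle, at half its thickness. Starts flat on the tester's top, any yaw; one lies in each quarter of the top, which one varies.
- offcut2_c (a point): Snapped-off white plastic moulding piece, one of four to be cleared; 12 mm thick, 30 g. L shape, 62 mm (y) by 48 mm (x), limbs 22 mm wide. Point near its middle, at half its thickness. Starts flat on the tester's top, any yaw; one lies in each quarter of the top, which one varies.
- offcut3_c (a point): Snapped-off white plastic moulding piece, one of four to be cleared; 12 mm thick, 30 g. T shape, 66 mm (y) by 48 mm (x), limbs 22 mm wide. Point near its middle, at half its thickness. Starts flat on the tester's top, any yaw; one lies in each quarter of the top, which one varies.
- offcut4_c (a point): Snapped-off white plastic moulding piece, one of four to be cleared; 12 mm thick, 30 g. U shape, 60 mm (y) by 42 mm (x), limbs about 20 mm wide. Point near its middle, at half its thickness. Starts flat on the tester's top, any yaw; one lies in each quarter of the top, which one varies.
- tape: Bystander, loose: roll of paper tape lying flat, 104 mm across, 48 mm high, origin at the centre of its underside; on the side of the bench where the scraper is not.
- insert1_c (a point): Bystander, loose: white and grey socket insert, 64 x 64 mm, 44 mm high, point at its centre; far left of the bench.
- insert2_c (a point): Bystander, loose: the same kind of insert, near right of the bench.
- spray: Bystander, loose: upright metal can, 60 mm across, 160 mm high, origin at the centre of its underside; far right.
There are look-alikes about, which are no part of the job. What is shaped like the part that bears scraper_c but green or turquoise is not meant.

How it is judged (in metres and radians):
On the way, in this order (a step that is already met when the one before it is completed fails the run):
1. all four offcuts lie in the waste tray (x of offcut1_c in the frame of waste between -0.118 and 0.118 m and y of offcut1_c in the frame of waste between -0.062 and 0.062 m and z of each of offcut1_c, offcut2_c, offcut3_c, offcut4_c in the frame of waste below 0.046 m and x of offcut2_c in the frame of waste between -0.118 and 0.118 m and y of offcut2_c in the frame of waste between -0.062 and 0.062 m and x of offcut3_c in the frame of waste between -0.118 and 0.118 m and y of offcut3_c in the frame of waste between -0.062 and 0.062 m and x of offcut4_c in the frame of waste between -0.118 and 0.118 m and y of offcut4_c in the frame of waste between -0.062 and 0.062 m), for 0.2 s.
2. the scraper stands back where it was (distance of scraper_c from where it was at the start of the episode below 0.05 m and angle between scraper_c's own z axis and vertical below 0.1 rad and height (world z) of scraper_c below 0.036 m and contact force between the fingers and scraper below 0.1 N), for 0.2 s.
3. the wing knob is turned to locked (value of joint wing above 1.4 rad), for 0.2 s.
At the end, for the whole second after the job is handed in: All four offcuts have their centres inside the waste tray (no higher than 46 mm above its underside), the scraper stands upright (within 0.1 rad) on the bench within 50 mm of where it started, and the wing knob is at 1.4 rad or more; all released and at rest (all of step 1 and distance of scraper_c from where it was at the start of the episode below 0.05 m and angle between scraper_c's own z axis and vertical below 0.1 rad and height (world z) of scraper_c below 0.036 m and value of joint wing above 1.4 rad and linear speed of scraper below 0.02 m/s); the robot touches nothing.
It fails at once if an offcut is touched by the gripper or arm (contact force between any of the fingers, the arm and offcut1 above 0.3 N or contact force between any of the fingers, the arm and offcut2 above 0.3 N or contact force between any of the fingers, the arm and offcut3 above 0.3 N or contact force between any of the fingers, the arm and offcut4 above 0.3 N).
It fails at once if a bystander is moved more than 30 mm (distance of any of tape, insert1_c, insert2_c, spray from where it was at the start of the episode above 0.03 m).
It also fails if it takes over 72 s, if anything falls off the work surface, if the arm or the gripper's body presses on something with over 40 N, if the wrist force passes 120 N, or if a joint passes its speed limit or range.

## Working session

There is one attempt and no reset: what is moved stays moved. The work goes in short steps, Python scripts to look and compute and a tool call to move; the robot and the scene stay as the last step left them, time stands still between calls to the robot, and variables do not carry over. Pictures are saved under pics/ and viewed, at most 10 in all, crops included, and the job is handed in when it is done.

Besides the shell and the picture viewer there is one more tool, called after "Emit:" in YAML: its name, and indented under it one key for each argument. step_arm: Moves the arm, as the interface text tells. Its arguments: {"type":"object","properties":{"increments":{"type":"array"},"squeeze":{"type":"number"}},"required":["increments"]}

```bash
ls; mkdir -p pics; python3 - <<'E'
from rig import ctrl
import cv2
for n in("scene","top"):
    c=ctrl.capture(n); cv2.imwrite(f"pics/{n}0.png",c["img"][:,:,::-1]); print(n,c["fx"],c["cx"],c["cy"],c["extrinsics"])
s=ctrl.sense();print(s)
E
```

```text
pics
scene 426.12630698951716 320.09763498808627 197.4138902626793 [[ 8.00831553e-01  4.18595769e-01 -4.28306440e-01  9.16027583e+02]
 [ 5.98813741e-01 -5.71059715e-01  5.61527297e-01 -6.52598871e+02]
 [-9.53560274e-03 -7.06164559e-01 -7.07983536e-01  8.82135250e+02]
 [ 0.00000000e+00  0.00000000e+00  0.00000000e+00  1.00000000e+00]]
top 375.02158197949126 317.2936994910499 193.470808021608 [[ 2.20947772e-02 -9.81456597e-01  1.90406851e-01  2.75847224e+02]
 [-9.99475229e-01 -1.71718485e-02  2.74662310e-02 -2.50182761e+01]
 [-2.36872760e-02 -1.90913791e-01 -9.81320965e-01  1.04526760e+03]
 [ 0.00000000e+00  0.00000000e+00  0.00000000e+00  1.00000000e+00]]
{'time_s': 0.1, 'joints': array([ 1.00158184e+00,  3.13407725e-01,  1.49830805e+00,  1.64567357e-05,
        1.33102081e+00, -2.23417890e-01]), 'dq': array([ 0.00025316, -0.00182563, -0.00281607,  0.0010951 ,  0.00011169,
        0.00108102]), 'tau': array([ 3.00220825e-03, -4.12906337e+01, -2.60141855e+01, -1.79354474e-04,
        3.02784116e-03,  2.27640874e-05]), 'eef_pos': array([177.84503385, 493.73259135, 230.8052843 ]), 'ee_rot': array([-2.28163154e-04,  1.72040053e-01,  9.85089789e-01, -5.24544861e-04]), 'force': array([-0.42364252, -0.37520649, -0.09770242]), 'wrist_torque': array([-0.03304994, -0.02034195,  0.00240279]), 'grip_force': 0.0, 'grip_width': 0.9998823313761304}
```

View pics/scene0.png

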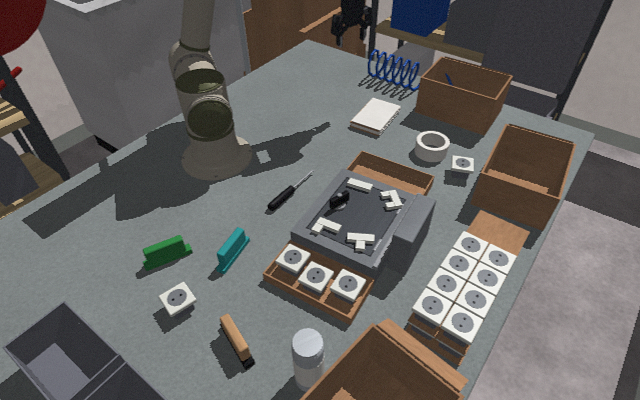

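View pics/top0.png

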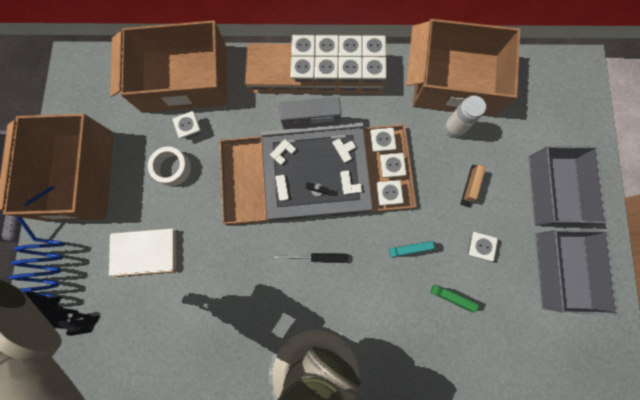

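The top view shows the scraper candidates: wood with a black sole at (473,184), turquoise at (411,249) and green at (455,298). The wooden one with the black sole fits the description. The tester is centred near (315,172), the empty waste tray is at (243,180) on the left (+y), and the good tray is on the right. I'll enlarge to confirm.

```bash
cat > h.py <<'E'
import numpy as np, cv2
from rig import ctrl
from scipy.spatial.transform import Rotation as R
def ray(c,p):
    u=(p[0]-c["cx"])/c["fx"]; v=(p[1]-c["cy"])/c["fy"]
    if c.get("fish"):
        r=np.hypot(u,v); k=np.tan(r)/r if r>0 else 1; 
        d=np.array([u/r*np.sin(r),v/r*np.sin(r),np.cos(r)]) if r>0 else np.array([0,0,1.])
    else: d=np.array([u,v,1.])
    E=np.array(c["extrinsics"]); return E[:3,3],E[:3,:3]@d
def on(c,p,z):
    o,d=ray(c,p); return o+d*(z-o[2])/d[2]
def two(c1,p1,c2,p2):
    a,d=ray(c1,p1); b,e=ray(c2,p2); d=d/np.linalg.norm(d); e=e/np.linalg.norm(e)
    s=np.linalg.lstsq(np.c_[d,-e],b-a,rcond=None)[0]; x,y=a+s[0]*d,b+s[1]*e
    return (x+y)/2,np.linalg.norm(x-y)
def cap(n):
    c=dict(ctrl.capture(n)); c["fish"]=n=="wrist"; return c
E
python3 - <<'E'
import cv2,numpy as np
t=cv2.imread("pics/top0.png"); s=cv2.imread("pics/scene0.png")
a=cv2.resize(t[120:230,250:375],None,fx=3.2,fy=3.2,interpolation=2)  # 400x352
b=cv2.resize(t[155:215,445:505],None,fx=4,fy=4,interpolation=2)
d=cv2.resize(s[310:370,210:270],None,fx=4,fy=4,interpolation=2)
o=np.zeros((592,800,3),np.uint8); o[:352,:400]=a; o[352:592,:240]=b; o[352:592,240:480]=d
e=cv2.resize(s[150:285,280:445],None,fx=2.4,fy=2.4,interpolation=2);o[:e.shape[0],402:402+e.shape[1]]=e[:,:398]
cv2.imwrite("pics/crop1.png",o)
E
```

```text
(no output)
```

View pics/crop1.png

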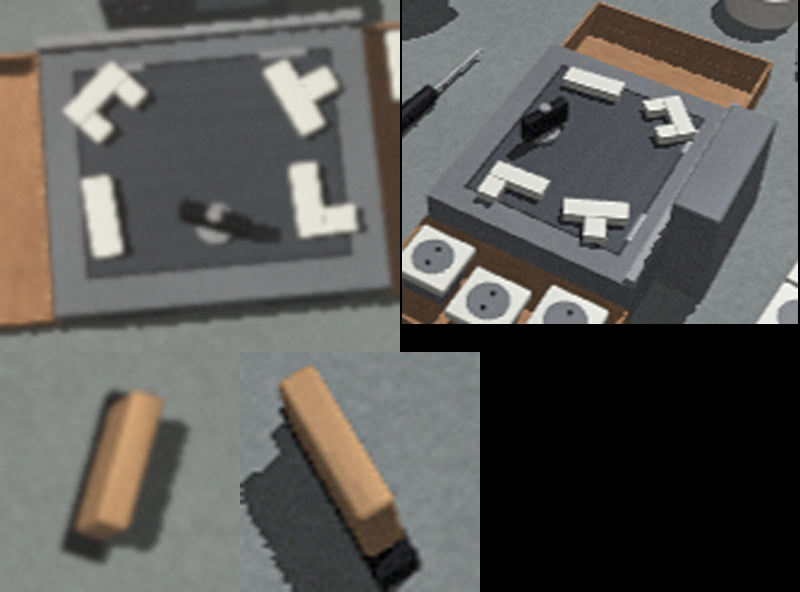

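The crops confirm it: wooden grip on a black sole. The top-view crop shows the bar front-left, U rear-left, T rear-right, L front-right, and the wing slightly turned.

```bash
python3 - <<'E'
from h import *
np.set_printoptions(precision=1,suppress=True)
T,S=cap("top"),cap("scene")
pr=lambda n,r:print(n,r[0],round(r[1],1))
pr("scr far",two(T,(482.2,166),S,(245,351.2))); pr("scr near",two(T,(473.2,199.5),S,(224.2,316.2)))
fl=two(T,(266.3,219.4),S,(345.8,169.6)); fr=two(T,(373.4,210.6),S,(291.7,233.3)); pr("FL",fl);pr("FR",fr)
a=on(T,(266.3,219.4),60)[:2];b=on(T,(373.4,210.6),60)[:2]
print(a,b,np.linalg.norm(a-b))
y=(a-b)/np.linalg.norm(a-b); x=np.array([y[1],-y[0]]); yaw=np.arctan2(x[1],x[0]); c=(a+b)/2+120*x
print("c",c,"yaw",yaw)
# offcuts
g=T["img"].astype(int).min(2); m=((g>165)*255).astype(np.uint8); m[:125]=0;m[222:]=0;m[:,:262]=0;m[:,368:]=0
n,l,st,ce=cv2.connectedComponentsWithStats(m)
loc=lambda p:np.array([x@(p[:2]-c),y@(p[:2]-c)])
for i in range(1,n):
    if st[i,4]>20:
        pts=np.argwhere(l==i)[:,::-1]; L=np.array([loc(on(T,q,66)) for q in pts]); print(st[i,4],on(T,ce[i],66)[:2],L.mean(0),"min",L.min(0),"max",L.max(0))
for w in((190,210),(275,237),(215,235)): print("wing",loc(on(T,(250+w[0]/3.2,120+w[1]/3.2),98)))
for n,q in(("tape",(168,165)),("spray",(466,112)),("ins2",(484,247)),("ins1",(187,124))): print(n,on(T,q,45)[:2])
E
```

```text
scr far [ 553.5 -439.3   54. ] 5.7
scr near [ 461.6 -409.5   53.4] 7.5
FL [400.1 141.9  48.4] 10.9
FR [ 428.7 -143.9   51.9] 11.3
[394.7 136.2] [ 423.5 -146.8] 284.47921558265904
c [528.5   6.8] yaw 0.1014864817938993
262 [591.1 -66.2] [ 55. -79.] min [  20.1 -108.4] max [ 84.  -51.9]
246 [582.8 102.7] [63.8 89.8] min [29.4 55.3] max [ 94.1 121.9]
252 [494.1 -80.9] [-43.  -83.7] min [ -67.9 -113.6] max [ -7.2 -65.2]
210 [481.3  98.8] [-37.5  96.3] min [-70.2  82.7] max [ -4.  109.6]
wing [-46.7  20.4]
wing [-74.6 -46. ]
wing [-68.9   1.9]
tape [543.4 420.7]
spray [ 710.4 -409.8]
ins2 [ 334.9 -436.5]
ins1 [664.7 378.1]
```

```bash
cat >> h.py <<'E'
C=np.array([528.5,6.8]); YAW=0.1015
def tw(x,y): 
    c,s=np.cos(YAW),np.sin(YAW); return C+[c*x-s*y,s*x+c*y]
def plan(*targets):
    """targets (x,y,z,deg of tool y axis in world, tool down) -> shift cm, turn deg in tool axes"""
    s=ctrl.sense(); q=s["ee_rot"]; r=R.from_quat([q[1],q[2],q[3],q[0]]); p=s["eef_pos"]
    print("t",round(s["time_s"],2),"at",p.round(1),"ydeg",np.degrees(np.arctan2(*r.as_matrix()[[1,0],1])).round(1),"j6",s["joints"][5].round(2))
    for x,y,z,d in targets:
        a=np.radians(d); Y=np.array([np.cos(a),np.sin(a),0]); Z=np.array([0,0,-1.]); W=R.from_matrix(np.c_[np.cross(Y,Z),Y,Z])
        sh=r.inv().apply(np.array([x,y,z])-p)/10; print(sh.round(2).tolist(),np.degrees((r.inv()*W).as_rotvec()).round(1).tolist())
E
python3 -c "
from h import *
plan((360,0,231,71),(500,-405,190,72))"
```

```text
t 0.2 at [177.9 493.8 231. ] ydeg 70.2 j6 -0.22
[-33.87, -40.28, 0.02] [-0.0, -0.0, -0.8]
[-60.77, -73.64, 4.14] [-0.0, -0.0, -1.8]
```

Emit:
step_arm:
  increments:
    - [[-5,-6,0],[0,0,0],100]
    - [[-10,-12,0],[0,0,0],100]
    - [[-15,-18,0],[0,0,0],100]
    - [[-20,-24,0],[0,0,0],100]
    - [[-24,-29,0],[0,0,0],100]
    - [[-28,-34,0],[0,0,-1],100]
    - [[-32,-39,0],[0,0,-1],100]
    - [[-36,-43.7,0],[0,0,-1],100]

```text
time_s: 1.2
eef_pos: [346.4, 21.0, 231.5]
ee_rot: [0.001, 0.164, 0.987, 0.0]
force: [1.8, 1.9, 0.5]
grip_width: 1.002
grip_force: 0.0
```

Emit:
step_arm:
  increments:
    - [[-4,-5,0],[0,0,0],100]
    - [[-8,-10,0.5],[0,0,0],100]
    - [[-12,-15,1.5],[0,0,-1],100]
    - [[-16,-20,2.5],[0,0,-1],100]
    - [[-20,-25,3.5],[0,0,-1],100]
    - [[-25,-30,4],[0,0,-1],100]
    - [[-25,-30,4],[0,0,-1],100]
    - [[-25,-30,4],[0,0,-1],100]

```text
time_s: 2.2
eef_pos: [485.9, -342.1, 190.3]
ee_rot: [-0.001, 0.155, 0.988, 0.0]
force: [-0.2, 1.2, 0.1]
grip_width: 0.997
grip_force: 0.0
```

```bash
python3 -c "
from h import *
plan((500,-405,190,72))
c=cap('wrist'); cv2.imwrite('pics/w1.png',c['img'][:,:,::-1]); print(c['fx'],c['cx'],c['cy'],c['extrinsics'].round(3).tolist())"
```

```text
t 2.2 at [ 485.9 -342.1  190.3] ydeg 72.1 j6 -2.07
[-3.27, -5.56, 0.03] [0.0, -0.1, 0.1]
309.70691628693146 316.7475981279626 199.44883181796922 [[0.308, 0.902, 0.302, 407.724], [0.951, -0.292, -0.098, -316.385], [0.0, 0.318, -0.948, 333.844], [0.0, 0.0, 0.0, 1.0]]
```

View pics/w1.png

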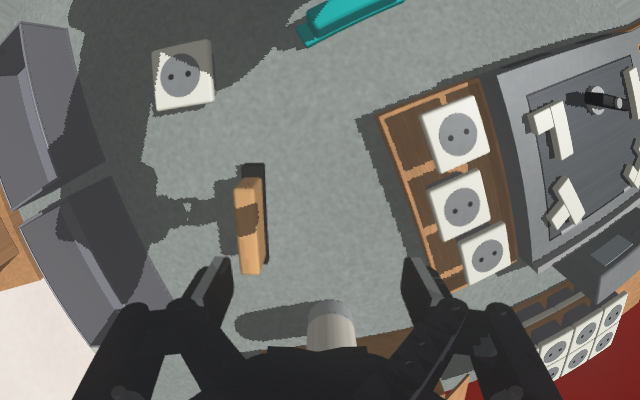

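The wrist view shows the wooden scraper at about (250,225), with its sole end visible at (253,168). I'll extract the grip outline.

```bash
python3 - <<'E'
from h import *
np.set_printoptions(precision=1,suppress=True)
c=cap("wrist"); T=cap("top")
o=np.zeros((500,800,3),np.uint8)
w=cv2.resize(c["img"][155:285,215:285],None,fx=3.8,fy=3.8,interpolation=2); o[:w.shape[0],:w.shape[1]]=w
t=cv2.resize(T["img"][155:215,445:505],None,fx=8,fy=8,interpolation=2); o[:480,300:780]=t
cv2.imwrite("pics/w1c.png",o[:,:,::-1])
i=c["img"].astype(int); m=((i[...,0]>i[...,2]*1.5)&(i[...,0]>60)).astype(np.uint8); m[:155]=0;m[285:]=0;m[:,:215]=0;m[:,285:]=0
k=max(cv2.findContours(m,0,2)[0],key=cv2.contourArea); a=cv2.approxPolyDP(k,2.5,True)[:,0]
for p in a: print(p,on(c,p,61)[:2],on(c,p,16)[:2])
E
```

```text
[255 177] [ 456.6 -391.1] [ 464.6 -403.6]
[243 178] [ 453.8 -402.3] [ 461.5 -416.6]
[232 191] [ 462.2 -417.4] [ 471.2 -434.1]
[240 270] [ 544.5 -444.4] [ 567.1 -465.7]
[253 274] [ 552.9 -432.8] [ 576.9 -452.1]
[258 273] [ 553.2 -427.1] [ 577.2 -445.5]
[265 254] [ 534.1 -411.2] [ 555. -427.]
[261 182] [ 462.8 -387.5] [ 471.9 -399.3]
```

View pics/w1c.png

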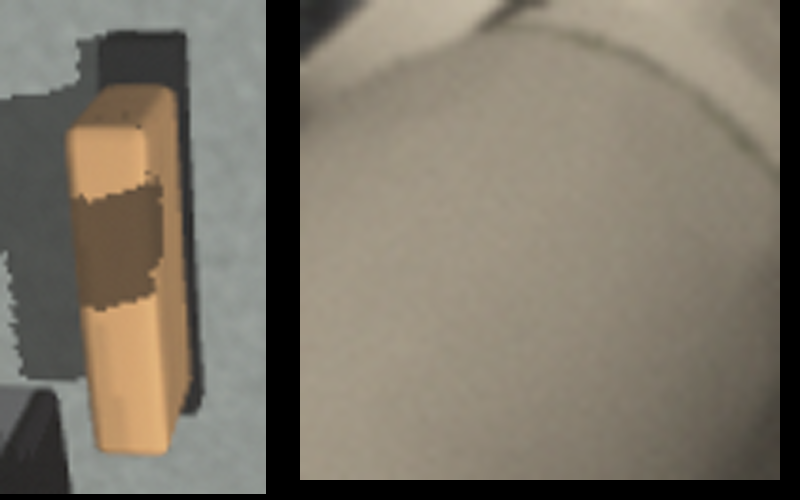

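In the enlarged view the grip's top face has corners (233,189), (253,188), (240.5,273) and (260,273) in the wrist image.

```bash
python3 - <<'E'
from h import *
np.set_printoptions(precision=1,suppress=True)
c=cap("wrist")
P=np.array([on(c,p,61)[:2] for p in((232.9,188.7),(253.2,187.9),(240.5,273.4),(259.7,273.4))]); print(P)
m=P.mean(0); d=P[2:].mean(0)-P[:2].mean(0); a=np.degrees(np.arctan2(d[1],d[0])); print(m,np.linalg.norm(d),a)
plan((*m,110,a+90),(*m,22,a+90))
E
```

```text
[[ 460.8 -415.4]
 [ 466.2 -396.3]
 [ 549.3 -445.5]
 [ 554.9 -425.3]]
[ 507.8 -420.6] 93.40848328377797 -18.43827335275998
t 2.4 at [ 486.  -340.5  191.8] ydeg 72.2 j6 -2.07
[-4.52, -6.96, 8.18] [-0.0, 0.0, 0.7]
[-4.52, -6.96, 16.98] [-0.0, 0.0, 0.7]
```

Emit:
step_arm:
  increments:
    - [[-2.3,-3.5,2],[0,0,0],100]
    - [[-4.5,-7,5],[0,0,1],100]
    - [[-4.5,-7,10],[0,0,1],100]
    - [[-4.5,-7,14],[0,0,1],100]
    - [[-4.5,-7,16.8],[0,0,1],100]
    - [[-4.5,-7,16.8],[0,0,1],100]
    - [[-4.5,-7,16.8],[0,0,1],0]
    - [[-4.5,-7,16.8],[0,0,1],0]
  squeeze: 60

```text
time_s: 3.4
eef_pos: [508.0, -422.4, 25.1]
ee_rot: [0.001, 0.163, 0.987, -0.001]
force: [0.6, 0.2, 0.0]
grip_width: 0.604
grip_force: 0.0
```

Emit:
step_arm:
  increments:
    - [[0,0,0],[0,0,0],0]
    - [[0,0,0],[0,0,0],0]
    - [[0,0,0],[0,0,0],0]
    - [[0,0,0],[0,0,0],0]

```text
time_s: 3.9
eef_pos: [507.7, -422.2, 24.0]
ee_rot: [0.0, 0.163, 0.987, -0.0]
force: [0.1, 1.5, 5.4]
grip_width: 0.249
grip_force: 59.6
```

```bash
python3 -c "
from h import *
e=np.degrees(YAW)+90
print(tw(48,-118))
plan((507,-421,170,72),(*tw(48,-118),150,e))"
```

```text
[ 588.20940378 -105.72905003]
t 3.9 at [ 507.7 -422.2   24. ] ydeg 71.2 j6 -2.11
[0.09, 0.08, -14.6] [-0.0, 0.0, -0.8]
[2.58, 32.54, -12.61] [-0.0, 0.0, -24.6]
```

Emit:
step_arm:
  increments:
    - [[0,0,-5],[0,0,0],0]
    - [[0,0,-10],[0,0,0],0]
    - [[0.4,5,-13],[0,0,-5],0]
    - [[0.8,11,-13],[0,0,-10],0]
    - [[1.3,17,-13],[0,0,-15],0]
    - [[1.8,23,-13],[0,0,-20],0]
    - [[2.4,29,-13],[0,0,-24.6],0]
    - [[2.7,31.5,-13],[0,0,-24.6],0]

```text
time_s: 4.9
eef_pos: [583.6, -111.8, 152.9]
ee_rot: [-0.0, -0.052, 0.999, 0.0]
force: [-0.2, -0.2, -1.7]
grip_width: 0.25
grip_force: 59.5
```

```bash
python3 -c "
from h import *
e=np.degrees(YAW)+90
T=cap('top'); cv2.imwrite('pics/t2.png',cv2.resize(T['img'][110:235,215:425],None,fx=3.6,fy=3.6,interpolation=2)[:,:,::-1])
plan((*tw(45,-127),86,e),(*tw(45,170),86,e))"
```

```text
t 4.95 at [ 583.9 -110.1  152.9] ydeg 96.0 j6 -2.06
[-0.18, -0.52, 6.68] [0.1, -0.0, 0.2]
[-0.28, 29.18, 6.74] [0.1, -0.0, 0.2]
```

View pics/t2.png

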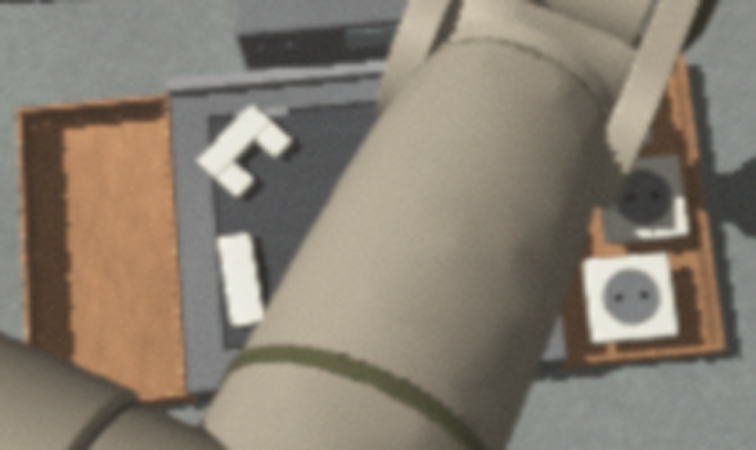

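The view shows U at (245,150) and the bar at (240,280) in the crop, both still in place. The arm hides the rest. Lower and sweep the rear lane.

Emit:
step_arm:
  increments:
    - [[-0.1,-1.7,2],[0,0,0],0]
    - [[-0.1,-1.7,4.5],[0,0,0],0]
    - [[-0.1,-1.7,6.6],[0,0,0],0]
    - [[-0.1,-1.7,6.6],[0,0,0],0]
    - [[-0.1,0,6.6],[0,0,0],0]
    - [[-0.1,2.5,6.6],[0,0,0],0]
    - [[-0.1,5,6.6],[0,0,0],0]
    - [[-0.1,7.5,6.6],[0,0,0],0]

```text
time_s: 5.95
eef_pos: [576.5, -39.0, 87.2]
ee_rot: [-0.0, -0.05, 0.999, 0.0]
force: [0.1, 0.8, -2.8]
grip_width: 0.255
grip_force: 60.0
```

```bash
python3 -c "
from h import *
e=np.degrees(YAW)+90
print(ctrl.sense()['force'])
plan((*tw(46,100),86,e),(*tw(46,175),86,e))"
```

```text
[ 0.06498075  0.81511777 -2.80983142]
t 5.95 at [576.5 -39.   87.2] ydeg 95.8 j6 -1.94
[-0.28, 15.04, 0.12] [0.0, -0.0, -0.0]
[-0.28, 22.54, 0.12] [0.0, -0.0, -0.0]
```

Emit:
step_arm:
  increments:
    - [[-0.2,2,0.1],[0,0,0],0]
    - [[-0.2,4,0.1],[0,0,0],0]
    - [[-0.2,6,0.1],[0,0,0],0]
    - [[-0.2,8,0.1],[0,0,0],0]
    - [[-0.2,10,0.1],[0,0,0],0]
    - [[-0.2,12,0.1],[0,0,0],0]
    - [[-0.2,14,0.1],[0,0,0],0]
    - [[-0.2,15.5,0.1],[0,0,0],0]

```text
time_s: 6.95
eef_pos: [563.1, 115.4, 86.3]
ee_rot: [0.0, -0.051, 0.999, 0.0]
force: [0.2, 0.0, -1.6]
grip_width: 0.251
grip_force: 60.0
```

Emit:
step_arm:
  increments:
    - [[0,1.5,0],[0,0,0],0]
    - [[0,3,0],[0,0,0],0]
    - [[0,4.5,0],[0,0,0],0]
    - [[0,6,0],[0,0,0],0]
    - [[0,7.5,0],[0,0,0],0]
    - [[0,7.5,0],[0,0,0],0]
    - [[0,7.5,-4],[0,0,0],0]
    - [[0,7.5,-8],[0,0,0],0]

```text
time_s: 7.95
eef_pos: [555.5, 189.2, 167.3]
ee_rot: [-0.0, -0.05, 0.999, 0.0]
force: [-0.2, 0.4, -2.5]
grip_width: 0.249
grip_force: 60.0
```

```bash
python3 -c "
from h import *
e=np.degrees(YAW)+90
for n,b in(('wrist',None),('scene',None)):
    T=cap(n); cv2.imwrite('pics/%s3.png'%n,T['img'][:,:,::-1])
a=cv2.imread('pics/wrist3.png');b=cv2.resize(cv2.imread('pics/scene3.png')[140:290,260:460],None,fx=2,fy=2)
o=np.zeros((600,800,3),np.uint8);o[:400,:640]=a;o[300:600,400:800]=b;o[:400,:400]=a[:,:400];cv2.imwrite('pics/v3.png',o)
plan((*tw(-20,60),150,e),(*tw(-20,60),86,e))"
```

```text
t 8.05 at [557.5 189.5 170.8] ydeg 95.8 j6 -1.54
[6.75, -11.88, 2.02] [0.0, 0.5, -0.0]
[6.8, -11.88, 8.42] [0.0, 0.5, -0.0]
```

View pics/v3.png

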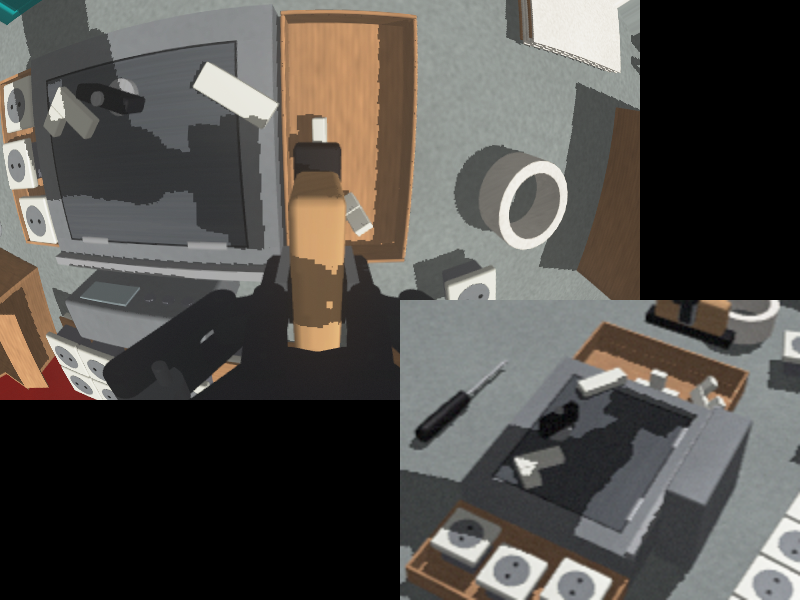

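T and U are in the tray, at wrist-view (319,130) and (355,213). The bar now lies turned at (235,93) near the left edge, and the L is untouched at (70,110). Work out the bar's place.

```bash
python3 - <<'E'
from h import *
np.set_printoptions(precision=0,suppress=True)
c=cap("wrist"); ca,sa=np.cos(YAW),np.sin(YAW)
loc=lambda p:np.array([[ca,sa],[-sa,ca]])@(p[:2]-C)
for n,z,P in(("bar",72,((203,62),(278,100),(270,125),(192,85))),("L",72,((57,88),(68,88),(98,126),(47,130))),("wing",98,((80,95),(143,103))),("edgeL",60,((281,100),(277,20)))):
    print(n,[loc(on(c,p,z)) for p in P])
E
```

```text
bar [array([-68.,  89.]), array([-34., 150.]), array([-14., 143.]), array([-50.,  79.])]
L [array([-70., -79.]), array([-67., -62.]), array([-25., -24.]), array([ -30., -102.])]
wing [array([-55., -20.]), array([-39.,  47.])]
edgeL [array([-34., 151.]), array([-101.,  148.])]
```

Emit:
step_arm:
  increments:
    - [[3,-6,0],[0,0,0],0]
    - [[6.5,-12.4,0],[0,0,0],0]
    - [[6.5,-12.4,0],[0,0.5,0],0]
    - [[6.5,-12.4,3],[0,0.5,0],0]
    - [[6.5,-12.4,6],[0,0.5,0],0]
    - [[6.5,-12.4,8.4],[0,0.5,0],0]
    - [[6.5,-12.4,8.5],[0,0.5,0],0]
    - [[6.5,-11,8.5],[0,0.5,0],0]

```text
time_s: 9.1
eef_pos: [502.0, 73.2, 80.5]
ee_rot: [-0.005, -0.05, 0.999, -0.0]
force: [-0.1, -0.2, -1.1]
grip_width: 0.25
grip_force: 60.1
```

```bash
python3 -c "
from h import *
e=np.degrees(YAW)+90
plan((*tw(-18,55),86,e),(*tw(-18,175),86,e))"
```

```text
t 9.1 at [502.   73.2  80.5] ydeg 95.7 j6 -1.76
[-0.16, -1.38, -0.55] [0.0, -0.6, -0.1]
[-0.14, 10.62, -0.55] [0.0, -0.6, -0.1]
```

Emit:
step_arm:
  increments:
    - [[0,0,-0.5],[0,-0.6,0],0]
    - [[0,2,-0.5],[0,-0.6,0],0]
    - [[0,4,-0.5],[0,-0.6,0],0]
    - [[0,5.5,-0.5],[0,-0.6,0],0]
    - [[0,7,-0.5],[0,-0.6,0],0]
    - [[0,8.5,-0.5],[0,-0.6,0],0]
    - [[0,10,-0.5],[0,-0.6,0],0]
    - [[0,10.6,-0.5],[0,-0.6,0],0]

```text
time_s: 10.1
eef_pos: [491.3, 179.1, 86.3]
ee_rot: [0.001, -0.051, 0.999, 0.0]
force: [0.1, 0.1, -1.6]
grip_width: 0.249
grip_force: 60.1
```

Emit:
step_arm:
  increments:
    - [[0,0,0],[0,0,0],0]
    - [[0,0,-4],[0,0,0],0]
    - [[0,0,-8],[0,0,0],0]
    - [[0,0,-8],[0,0,0],0]

```text
time_s: 10.6
eef_pos: [492.8, 177.9, 168.9]
ee_rot: [0.004, -0.05, 0.999, 0.0]
force: [-0.3, -1.1, -3.2]
grip_width: 0.248
grip_force: 60.3
```

```bash
python3 -c "
from h import *
e=np.degrees(YAW)+90
for n,b in(('wrist',None),('scene',None)):
    T=cap(n); cv2.imwrite('pics/%s4.png'%n,T['img'][:,:,::-1])
a=cv2.imread('pics/wrist4.png');b=cv2.resize(cv2.imread('pics/scene4.png')[140:290,260:460],None,fx=2,fy=2)
o=np.zeros((600,800,3),np.uint8);o[:400,:640]=a;o[300:600,400:800]=b;cv2.imwrite('pics/v4.png',o)
plan((*tw(-60,0),170,e-45),(*tw(-100,-97),150,e-90))"
```

```text
t 10.7 at [491.1 177.8 165.7] ydeg 95.8 j6 -1.55
[4.0, -17.39, -0.44] [0.0, 0.1, 44.9]
[7.99, -27.1, 1.56] [0.0, 0.0, 89.9]
```

View pics/v4.png

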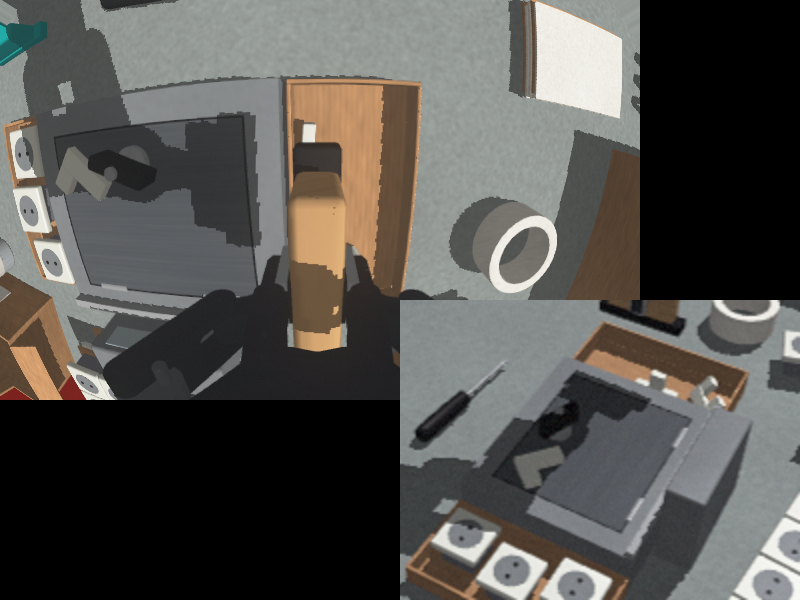

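The bar is now in the tray too, near wrist-view (309,130). Only the L is left, at (85,175). Turn the scraper a quarter turn, come down in front of the L and push it to the rear.

Emit:
step_arm:
  increments:
    - [[1,-3,0],[0,0,10],0]
    - [[2,-6,0],[0,0,20],0]
    - [[3,-10,0],[0,0,30],0]
    - [[4,-14,0],[0,0,40],0]
    - [[5,-18,0],[0,0,50],0]
    - [[6,-22,0],[0,0,60],0]
    - [[7,-25,0],[0,0,70],0]
    - [[8,-27.1,0],[0,0,80],0]

```text
time_s: 11.7
eef_pos: [438.1, -100.7, 164.7]
ee_rot: [-0.001, 0.606, 0.795, 0.0]
force: [0.4, 0.8, -1.6]
grip_width: 0.252
grip_force: 60.1
```

```bash
python3 -c "
from h import *
e=np.degrees(YAW)+90
plan((*tw(-100,-99),120,e-90),(*tw(-100,-99),86,e-90))"
```

```text
t 11.7 at [ 438.1 -100.7  164.7] ydeg 15.4 j6 -0.76
[-0.14, 0.07, 4.47] [-0.0, -0.1, 9.6]
[-0.15, 0.07, 7.87] [-0.0, -0.1, 9.6]
```

Emit:
step_arm:
  increments:
    - [[-0.1,0,2],[0,0,9.6],0]
    - [[-0.1,0,5],[0,0,9.6],0]
    - [[-0.1,0,7.6],[0,0,9.6],0]
    - [[-0.1,0,7.6],[0,0,9.6],0]
    - [[-0.1,0,7.6],[0,0,9.6],0]

```text
time_s: 12.32
eef_pos: [439.6, -100.6, 90.5]
ee_rot: [0.001, 0.668, 0.744, 0.001]
force: [0.1, 0.7, -1.0]
grip_width: 0.247
grip_force: 60.0
```

```bash
python3 -c "
from h import *
e=np.degrees(YAW)+90
plan((*tw(-100,-99),86,e-90),(*tw(-12,-99),86,e-90),(*tw(-12,-99),150,e-90))"
```

```text
t 12.32 at [ 439.6 -100.6   90.5] ydeg 6.2 j6 -0.59
[-0.11, -0.07, 0.45] [0.1, 0.0, 0.4]
[-0.17, 8.73, 0.47] [0.1, 0.0, 0.4]
[-0.17, 8.74, -5.93] [0.1, 0.0, 0.4]
```

Emit:
step_arm:
  increments:
    - [[-0.1,1,0.4],[0,0,0],0]
    - [[-0.1,3,0.4],[0,0,0],0]
    - [[-0.1,4.5,0.4],[0,0,0],0]
    - [[-0.1,6,0.4],[0,0,0],0]
    - [[-0.1,7.5,0.4],[0,0,0],0]
    - [[-0.1,8.9,0.4],[0,0,0],0]
    - [[-0.1,8.9,0.4],[0,0,0],0]
    - [[-0.1,7,0.3],[0,0,0],0]

```text
time_s: 13.32
eef_pos: [509.4, -93.9, 87.2]
ee_rot: [0.001, 0.668, 0.744, 0.001]
force: [0.2, 0.2, -2.0]
grip_width: 0.253
grip_force: 60.0
```

Emit:
step_arm:
  increments:
    - [[0,-1,-4],[0,0,0],0]
    - [[0,-1,-8],[0,0,0],0]
    - [[0,-1,-8],[0,0,0],0]

```text
time_s: 13.7
eef_pos: [500.1, -95.6, 170.1]
ee_rot: [0.003, 0.668, 0.744, 0.002]
force: [0.7, 0.5, -2.7]
grip_width: 0.251
grip_force: 60.3
```

```bash
python3 - <<'E'
from h import *
np.set_printoptions(precision=0,suppress=True)
e=np.degrees(YAW)+90
c=cap("wrist"); cv2.imwrite('pics/v5.png',c['img'][:,:,::-1])
ca,sa=np.cos(YAW),np.sin(YAW)
loc=lambda p:np.array([[ca,sa],[-sa,ca]])@(p[:2]-C)
# white-ish low saturation blobs landing on tester top
i=c["img"].astype(int); m=((i.min(2)>95)&(i.max(2)-i.min(2)<40)).astype(np.uint8)
n,l,st,ce=cv2.connectedComponentsWithStats(m)
for k in range(1,n):
    if st[k,4]>60:
        p=loc(on(c,ce[k],72))
        if abs(p[0])<125 and abs(p[1])<145: print(ce[k],st[k],p)
plan((*tw(46,-132),165,e),(*tw(46,-132),86,e))
E
```

```text
[362.  59.] [  259     0   195   202 15036] [-4. 15.]
[441. 155.] [438 126   8  60 122] [ 66. -58.]
[449. 153.] [446 127   8  54 141] [ 73. -56.]
[396. 189.] [388 179  16  23 158] [ 28. -89.]
t 13.75 at [499. -95. 168.] ydeg 6.2 j6 -0.53
[-3.41, 8.52, 0.33] [0.1, 0.2, -89.6]
[-3.4, 8.5, 8.23] [0.1, 0.2, -89.6]
```

View pics/v5.png

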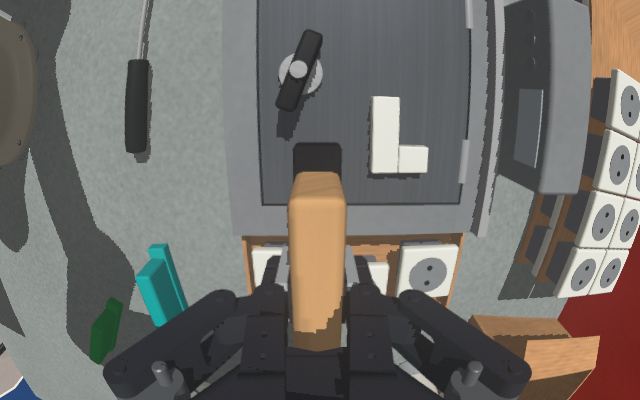

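The L now lies squarely at (395,140) in the rear lane, with the wing at (300,70) turned slightly. Measure both while starting the return turn.

Emit:
step_arm:
  increments:
    - [[-0.2,1,0],[0,0,-10],0]
    - [[-0.4,2,0],[0,0,-20],0]
    - [[-0.6,3,0],[0,0,-30],0]
    - [[-0.8,4,0],[0,0,-40],0]
    - [[-1,5,0],[0,0,-50],0]
    - [[-1.2,6,0],[0,0,-60],0]
    - [[-1.4,7,0],[0,0,-70],0]
    - [[-1.7,8.5,0],[0,0,-80],0]

```text
time_s: 14.75
eef_pos: [585.0, -102.6, 165.5]
ee_rot: [-0.001, 0.03, 1.0, 0.001]
force: [0.1, -0.2, -1.4]
grip_width: 0.25
grip_force: 60.1
```

```bash
python3 - <<'E'
from h import *
np.set_printoptions(precision=1,suppress=True)
e=np.degrees(YAW)+90
plan((*tw(46,-115),160,e),(*tw(46,-115),86,e),(*tw(46,180),86,e))
E
```

```text
t 14.75 at [ 585.  -102.6  165.5] ydeg 86.5 j6 -1.88
[-0.09, -0.03, 0.55] [0.1, -0.1, -9.3]
[-0.1, -0.04, 7.95] [0.1, -0.1, -9.3]
[4.67, 29.07, 7.99] [0.1, -0.1, -9.3]
```

Emit:
step_arm:
  increments:
    - [[-0.1,0,0],[0,0,-9.3],0]
    - [[-0.1,0,3],[0,0,-9.3],0]
    - [[-0.1,0,6],[0,0,-9.3],0]
    - [[-0.1,0,7.8],[0,0,-9.3],0]
    - [[-0.1,0,7.8],[0,0,-9.3],0]
    - [[-0.1,0,7.8],[0,0,-9.3],0]

```text
time_s: 15.5
eef_pos: [587.1, -103.0, 90.3]
ee_rot: [0.002, -0.048, 0.999, -0.0]
force: [-0.9, -0.1, -2.7]
grip_width: 0.247
grip_force: 60.1
```

```bash
python3 - <<'E'
from h import *
e=np.degrees(YAW)+90
plan((*tw(46,-115),86,e),(*tw(46,180),86,e))
E
```

```text
t 15.5 at [ 587.1 -103.    90.3] ydeg 95.5 j6 -2.04
[0.12, 0.02, 0.43] [-0.0, 0.2, -0.3]
[0.28, 29.51, 0.41] [-0.0, 0.2, -0.3]
```

Emit:
step_arm:
  increments:
    - [[0.1,2,0.4],[0,0,0],0]
    - [[0.1,4.5,0.4],[0,0,0],0]
    - [[0.1,7,0.4],[0,0,0],0]
    - [[0.1,9.5,0.4],[0,0,0],0]
    - [[0.2,12,0.4],[0,0,0],0]
    - [[0.2,14,0.4],[0,0,0],0]
    - [[0.2,16,0.4],[0,0,0],0]
    - [[0.2,18,0.4],[0,0,0],0]

```text
time_s: 16.5
eef_pos: [567.3, 77.4, 85.5]
ee_rot: [0.001, -0.048, 0.999, 0.0]
force: [1.1, -0.2, -1.6]
grip_width: 0.247
grip_force: 60.1
```

Emit:
step_arm:
  increments:
    - [[0,2,0],[0,0,0],0]
    - [[0,4,0],[0,0,0],0]
    - [[0,6,0],[0,0,0],0]
    - [[0,8,0],[0,0,0],0]
    - [[0,10,0],[0,0,0],0]
    - [[0,11.5,0],[0,0,0],0]
    - [[0,11.5,0],[0,0,0],0]

```text
time_s: 17.38
eef_pos: [556.2, 191.6, 85.3]
ee_rot: [0.001, -0.049, 0.999, 0.0]
force: [0.5, -0.7, -1.2]
grip_width: 0.247
grip_force: 60.1
```

Emit:
step_arm:
  increments:
    - [[0,0,-4],[0,0,0],0]
    - [[0,0,-9],[0,0,0],0]
    - [[0,-5,-9],[0,0,0],0]
    - [[0,-11,-9],[0,0,0],0]
    - [[0,-17,-9],[0,0,0],0]
    - [[0,-23,-9],[0,0,0],0]
    - [[0,-29,-9],[0,0,0],0]
    - [[0,-32,-9],[0,0,0],0]

```text
time_s: 18.38
eef_pos: [586.5, -131.6, 175.3]
ee_rot: [0.001, -0.046, 0.999, -0.0]
force: [0.6, 1.4, -2.8]
grip_width: 0.251
grip_force: 60.2
```

```bash
python3 - <<'E'
from h import *
for n in('top','wrist','scene'):
    T=cap(n); cv2.imwrite(f'pics/{n}6.png',T['img'][:,:,::-1])
a=cv2.resize(cv2.imread('pics/top6.png')[110:235,205:365],None,fx=2.5,fy=2.5);b=cv2.resize(cv2.imread('pics/scene6.png')[140:290,260:460],None,fx=2,fy=2)
w=cv2.resize(cv2.imread('pics/wrist6.png'),(400,250))
o=np.zeros((600,800,3),np.uint8);o[:a.shape[0],:400]=a;o[:300,400:]=b;o[320:570,:400]=w;cv2.imwrite('pics/v6.png',o)
plan((508,-421,170,72),(508,-421,27,71.5))
E
```

```text
t 18.52 at [ 586.5 -129.7  175.1] ydeg 95.3 j6 -2.08
[10.52, -28.28, 0.5] [0.0, 0.1, 23.3]
[10.54, -28.28, 14.8] [0.0, 0.1, 23.8]
```

View pics/v6.png

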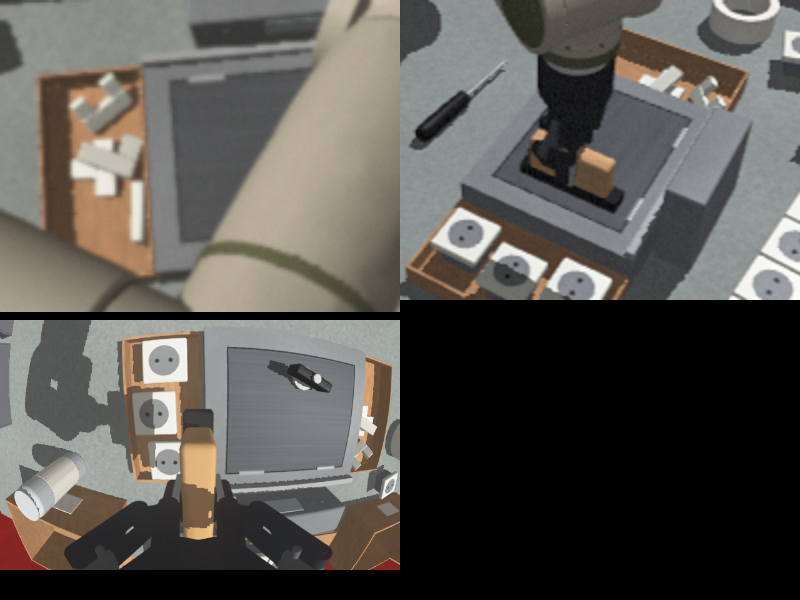

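All four offcuts lie in the tray: U at (100,100), L on top of T at (105,165), and the bar at (137,210) in the crop. Nothing is left on the tester. Take the scraper back.

Emit:
step_arm:
  increments:
    - [[2,-5,0.3],[0,0,5],0]
    - [[4,-11,0.3],[0,0,10],0]
    - [[6,-16,0.3],[0,0,15],0]
    - [[8,-21,0.3],[0,0,20],0]
    - [[9.5,-25,0.3],[0,0,23.6],0]
    - [[10.5,-28.3,2],[0,0,23.6],0]
    - [[10.5,-28.3,6],[0,0,23.6],0]
    - [[10.5,-28.3,10],[0,0,23.6],0]

```text
time_s: 19.52
eef_pos: [509.7, -419.1, 74.1]
ee_rot: [0.001, 0.157, 0.988, 0.0]
force: [0.5, 0.3, -3.0]
grip_width: 0.248
grip_force: 60.3
```

Emit:
step_arm:
  increments:
    - [[0,0,2],[0,0,0],0]
    - [[0,0,3.5],[0,0,0],0]
    - [[0,0,3.5],[0,0,0],0]
    - [[0,0,3.5],[0,0,0],0]

```text
time_s: 20.02
eef_pos: [510.2, -420.1, 41.6]
ee_rot: [0.002, 0.157, 0.988, -0.001]
force: [0.9, -0.3, -2.2]
grip_width: 0.249
grip_force: 60.2
```

```bash
python3 - <<'E'
from h import *
print(ctrl.sense()['force'])
plan((508,-421.5,24.5,71.5))
E
```

```text
[ 0.86704997 -0.25902555 -2.16529786]
t 20.02 at [ 510.2 -420.1   41.6] ydeg 71.9 j6 -2.12
[0.17, -0.2, 1.71] [-0.0, 0.2, 0.4]
```

Emit:
step_arm:
  increments:
    - [[0.1,-0.1,0.8],[0,0.2,0],0]
    - [[0.1,-0.1,1.3],[0,0.2,0],0]
    - [[0.1,-0.1,1.6],[0,0.2,0],0]
    - [[0.1,-0.1,1.6],[0,0.2,0],0]

```text
time_s: 20.52
eef_pos: [508.3, -420.2, 23.9]
ee_rot: [-0.001, 0.157, 0.988, 0.001]
force: [0.4, -0.2, -1.2]
grip_width: 0.248
grip_force: 60.2
```

Emit:
step_arm:
  increments:
    - [[0,0,0.1],[0,0,0],0]
    - [[0,0,0.2],[0,0,0],0]
    - [[0,0,0.2],[0,0,0],0]

```text
time_s: 20.9
eef_pos: [508.4, -420.3, 22.2]
ee_rot: [-0.001, 0.157, 0.988, 0.001]
force: [-0.8, -0.6, -0.9]
grip_width: 0.249
grip_force: 60.2
```

Emit:
step_arm:
  increments:
    - [[0,0,0.1],[0,0,0],0]
    - [[0,0,0.2],[0,0,0],0]
    - [[0,0,0.2],[0,0,0],0]

```text
time_s: 21.28
eef_pos: [508.5, -420.4, 20.7]
ee_rot: [-0.001, 0.157, 0.988, 0.0]
force: [-0.6, 1.2, 4.2]
grip_width: 0.253
grip_force: 60.8
```

Emit:
step_arm:
  increments:
    - [[0,0,0],[0,0,0],40]
    - [[0,0,0],[0,0,0],70]
    - [[0,0,0],[0,0,0],100]
    - [[0,0,0],[0,0,0],100]
    - [[0,0,-3],[0,0,0],100]
    - [[0,0,-8],[0,0,0],100]
    - [[0,0,-14],[0,0,0],100]
    - [[0,0,-17],[0,0,0],100]

```text
time_s: 22.28
eef_pos: [509.2, -421.0, 194.1]
ee_rot: [0.001, 0.157, 0.988, -0.001]
force: [-0.4, -0.2, -0.9]
grip_width: 0.999
grip_force: 0.0
```

```bash
python3 - <<'E'
from h import *
np.set_printoptions(precision=1,suppress=True)
c=cap("wrist"); S=cap("scene")
for n,c,B in(("w",c,None),("s",S,(300,375,205,275))):
    i=c["img"].astype(int); m=((i[...,0]>i[...,2]*1.5)&(i[...,0]>60)).astype(np.uint8)
    if B: k=np.zeros_like(m);k[B[0]:B[1],B[2]:B[3]]=1;m*=k
    n_,l,st,ce=cv2.connectedComponentsWithStats(m)
    for j in range(1,n_):
        p=on(c,ce[j],40)
        if st[j,4]>80 and np.hypot(*(p[:2]-[508,-421]))<60: print(n,st[j],p)
# wing from earlier wrist view pose is gone: measure later
e=np.degrees(YAW)+90
plan((*tw(-55,0),190,e))
E
```

```text
w [ 306  132   24  101 2230] [ 508.6 -420.    40. ]
s [221 313  31  47 584] [ 510.9 -421.4   40. ]
t 22.38 at [ 509.6 -421.4  194.4] ydeg 71.9 j6 -2.12
[16.54, 39.06, 0.25] [-0.2, 0.2, -23.9]
```

```bash
python3 - <<'E'
from h import *
np.set_printoptions(precision=1,suppress=True)
c=cap("wrist"); s=ctrl.sense(); q=s["ee_rot"]
def M(p,r): m=np.eye(4); m[:3,:3]=r; m[:3,3]=p; return m
W=M(s["eef_pos"],R.from_quat([q[1],q[2],q[3],q[0]]).as_matrix()); K=np.linalg.inv(W)@c["extrinsics"]
a=np.radians(6.2);Y=np.array([np.cos(a),np.sin(a),0]);Z=np.array([0,0,-1.])
c["extrinsics"]=M([499,-95,168],np.c_[np.cross(Y,Z),Y,Z])@K
ca,sa=np.cos(YAW),np.sin(YAW); loc=lambda p:np.array([[ca,sa],[-sa,ca]])@(p[:2]-C)
img=cv2.imread("pics/v5.png"); g=img.max(2)
m=(g<60).astype(np.uint8); m[:20]=0; m[125:]=0; m[:,:265]=0; m[:,340:]=0
n,l,st,ce=cv2.connectedComponentsWithStats(m)
for j in range(1,n):
    if st[j,4]>60: print(st[j],ce[j],cv2.minAreaRect(np.argwhere(l==j)[:,::-1].astype(np.float32)))
print(np.sort(g[30:120,265:335].ravel())[::400])
for p in((314,32),(285,108),(299,69)): print(p,loc(on(c,p,98)),on(c,p,98))
for p in((467,10),(466,200),(262,205)): print("panel",loc(on(c,p,60)))
for p in((245,233),): print("edge corner",loc(on(c,p,60)))
E
```

```text
[ 276   30   46   95 1606] [296.4  85.9] ((298.5961608886719, 78.01922607421875), (35.3009033203125, 98.64640808105469), 11.309932708740234)
[ 36  48  53  57  60  85  97  98  99 100 101 102 104 105 113 170]
(314, 32) [-42.5  30.5] [483.1  32.9  98. ]
(285, 108) [-62.2 -23.1] [468.9 -22.5  98. ]
(299, 69) [-52.6   4.1] [475.8   5.6  98. ]
panel [89.5 72.1]
panel [ 100.2 -102.1]
panel [ -88.2 -108. ]
edge corner [-105.9 -135.6]
```

Emit:
step_arm:
  increments:
    - [[2,5,0],[0,0,10],100]
    - [[4,10,0],[0,0,20],100]
    - [[6,15,0],[0,0,30],100]
    - [[8,20,0],[0,0,40],100]
    - [[10,25,0],[0,0,50],100]
    - [[12,30,0],[0,0,60],100]
    - [[14.5,35,0],[0,0,70],100]
    - [[16.7,39.2,0],[0,0,80],100]

```text
time_s: 23.42
eef_pos: [470.6, 6.0, 189.4]
ee_rot: [-0.002, 0.757, 0.653, -0.001]
force: [-0.4, 0.4, -0.3]
grip_width: 1.002
grip_force: 0.0
```

```bash
cat > wing.py <<'E'
from h import *
np.set_printoptions(precision=1,suppress=True)
ca,sa=np.cos(YAW),np.sin(YAW); loc=lambda p:np.array([[ca,sa],[-sa,ca]])@(p[:2]-C)
c=cap("wrist"); g=c["img"].max(2); T=cap("top")
# foot (light disc, z=67) and wing (black, top z=98) inside the window round the knob
o=np.linalg.inv(c["extrinsics"])
def proj(p):
    v=o[:3,:3]@p+o[:3,3]; r=np.arctan2(np.hypot(v[0],v[1]),v[2]); k=c["fx"]*r/np.hypot(v[0],v[1]); return np.array([c["cx"]+k*v[0],c["cy"]+k*v[1]])
u=proj(np.array([475,3.5,98])); print("expected px",u)
w=np.zeros_like(g); cv2.circle(w,tuple(u.astype(int)),75,255,-1)
for th in(38,45,52):
    m=((g<th)&(w>0)).astype(np.uint8); n,l,st,ce=cv2.connectedComponentsWithStats(m)
    for j in range(1,n):
        if st[j,4]>150:
            (x,y),_,_=r=cv2.minAreaRect(np.argwhere(l==j)[:,::-1].astype(np.float32)); b=cv2.boxPoints(r); b=[loc(on(c,p,98)) for p in b]
            print(th,st[j,4],np.mean(b,0),np.array(b).tolist())
m=((g>125)&(w>0)).astype(np.uint8); n,l,st,ce=cv2.connectedComponentsWithStats(m)
for j in range(1,n):
    if st[j,4]>80: print("light",st[j],ce[j],loc(on(c,ce[j],67)),loc(on(c,ce[j],98)))
plan((475,3.5,150,-14.4),(475,3.5,67,-14.4))
E
python3 wing.py
```

```text
expected px [323.6 205.9]
52 451 [-45.2  21.8] [[-56.92880761274932, 9.120317509449844], [-46.34979534268269, 39.13310652158276], [-33.671799535391415, 34.62082403001327], [-43.81184183581107, 4.361486700032593]]
52 242 [-56.8  -9. ] [[-68.17958237216585, -20.468161316284764], [-59.09419718936661, 7.1021685412289655], [-45.7367621858176, 2.6236205189718933], [-54.284413609805014, -25.192103731570633]]
light [ 248  151   64  129 4035] [274.9 219.9] [-103.1  -11.1] [-95.4   0.1]
light [306 174  13  33 281] [312.3 189.8] [-61.8   8.6] [-59.   17.5]
light [334 179  10  27 144] [339.3 192.9] [-39.   -0.2] [-38.8   9.7]
light [318 197  15  15 176] [325.4 204.4] [-53.8  -7.8] [-51.9   3. ]
t 23.52 at [470.2   7.6 189.5] ydeg -8.2 j6 -0.09
[-0.35, 0.55, 3.95] [-0.3, -0.1, 6.2]
[-0.36, 0.59, 12.25] [-0.3, -0.1, 6.2]
```

Emit:
step_arm:
  increments:
    - [[-0.25,0.7,0],[0,0,5.5],100]
    - [[-0.25,0.7,4],[0,0,5.5],100]
    - [[-0.25,0.7,8],[0,0,5.5],100]
    - [[-0.25,0.7,8],[0,0,5.5],100]
    - [[-0.25,0.7,8],[0,0,5.5],100]

```text
time_s: 24.15
eef_pos: [478.8, 0.3, 111.7]
ee_rot: [-0.001, 0.786, 0.618, 0.0]
force: [0.5, 0.5, 0.9]
grip_width: 1.004
grip_force: 0.0
```

```bash
python3 -c "
from h import *
plan((476.3,4.5,73,-13.7))"
```

```text
t 24.15 at [4.788e+02 3.000e-01 1.117e+02] ydeg -13.6 j6 -0.01
[0.35, -0.33, 3.87] [-0.1, -0.0, 0.1]
```

Emit:
step_arm:
  increments:
    - [[0.35,-0.3,2],[0,0,0],100]
    - [[0.35,-0.3,3.8],[0,0,0],100]
    - [[0.35,-0.3,3.8],[0,0,0],50]
    - [[0.35,-0.3,3.8],[0,0,0],0]
    - [[0.35,-0.3,3.8],[0,0,0],0]
    - [[0.35,-0.3,3.8],[0,0,0],0]
    - [[0.35,-0.3,3.8],[0,0,0],0]
    - [[0.35,-0.3,3.8],[0,0,0],0]
  squeeze: 40

```text
time_s: 25.15
eef_pos: [476.9, 4.6, 73.6]
ee_rot: [-0.0, 0.786, 0.618, 0.001]
force: [1.8, 0.8, 5.9]
grip_width: 0.156
grip_force: 44.1
```

Gripped: the opening is 13 mm, which matches the wing's 14 mm. Turn it clockwise.

Emit:
step_arm:
  increments:
    - [[0,0,0],[0,0,9],0]
    - [[0,0,0],[0,0,18],0]
    - [[0,0,0],[0,0,27],0]
    - [[0,0,0],[0,0,36],0]
    - [[0,0,0],[0,0,45],0]
    - [[0,0,0],[0,0,54],0]
    - [[0,0,0],[0,0,60],0]
    - [[0,0,0],[0,0,64],0]

```text
time_s: 26.15
eef_pos: [476.6, 5.0, 73.5]
ee_rot: [-0.001, 0.994, 0.107, 0.0]
force: [0.9, 2.6, 7.3]
grip_width: 0.155
grip_force: 44.2
```

Emit:
step_arm:
  increments:
    - [[0,0,0],[0,0,4],0]
    - [[0,0,0],[0,0,8],0]
    - [[0,0,0],[0,0,10],0]
    - [[0,0,0],[0,0,10],0]

```text
time_s: 26.65
eef_pos: [476.5, 5.1, 73.5]
ee_rot: [-0.001, 1.0, 0.022, -0.0]
force: [0.4, 2.2, 7.9]
grip_width: 0.152
grip_force: 44.7
```

```bash
python3 -c "
from h import *
s=ctrl.sense();print(s['wrist_torque'],s['force'],s['grip_width'],s['grip_force'])
plan()"
```

```text
[ 0.50078534 -0.0269418   0.70728561] [0.39909857 2.16298697 7.87257538] 0.15219242216946324 44.672842025756836
t 26.65 at [476.5   5.1  73.5] ydeg -87.5 j6 1.29
```

Torque is 0.7 N m against 0.08 N m of friction, at about 93°: the wing is at its stop. Release and rise.

Emit:
step_arm:
  increments:
    - [[0,0,0],[0,0,-0.5],40]
    - [[0,0,0],[0,0,-0.5],80]
    - [[0,0,0],[0,0,-0.5],100]
    - [[0,0,0],[0,0,-0.5],100]
    - [[0,0,-4],[0,0,0],100]
    - [[0,0,-9],[0,0,0],100]
    - [[0,0,-14],[0,0,0],100]
    - [[0,0,-14],[0,0,0],100]

```text
time_s: 27.65
eef_pos: [477.7, 4.3, 216.0]
ee_rot: [0.0, 1.0, 0.021, 0.003]
force: [-0.6, -0.3, -0.7]
grip_width: 0.999
grip_force: 0.0
```

```bash
python3 - <<'E'
from h import *
np.set_printoptions(precision=1,suppress=True)
ca,sa=np.cos(YAW),np.sin(YAW); loc=lambda p:np.array([[ca,sa],[-sa,ca]])@(p[:2]-C)
S=cap("scene"); W=cap("wrist"); print(ctrl.sense()['force'],ctrl.sense()['dq'].round(3))
i=S["img"].astype(int); m=((i[...,0]>i[...,2]*1.5)&(i[...,0]>60)).astype(np.uint8); m[:300]=0;m[375:]=0;m[:,:205]=0;m[:,275:]=0
_,_,st,ce=cv2.connectedComponentsWithStats(m)
for j in range(1,len(st)):
    if st[j,4]>80: print("scraper",on(S,ce[j],40))
i=W["img"].astype(int); g=i.max(2); H,V=np.mgrid[0:400,0:640]
pts=np.array([loc(on(W,(u,v),98)) for v,u in np.argwhere((g<60)) if v<330])
k=pts[np.hypot(pts[:,0]+52,pts[:,1]-3)<38]; k0=k-k.mean(0); w,v=np.linalg.eigh(k0.T@k0); print("wing dark",len(k),k.mean(0),"axis",v[:,1],np.ptp(k0@v[:,1]),np.ptp(k0@v[:,0]))
E
```

```text
[-0.2 -1.1 -1.1] [-0.  0.  0.  0. -0. -0.]
scraper [ 510.1 -421.2   40. ]
wing dark 1567 [-43.3  -4.9] axis [-1.   0.2] 64.08085522852953 55.52369798489886
```

The wing now lies along x, the scraper stands in its place, and the arm is clear and at rest.

```bash
python3 -c "
from rig import ctrl
print(ctrl.finish_job())"
```

```text
the job is handed in; nothing more can be done
None
```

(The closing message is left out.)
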